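# Level the tilting carving stand and lock it with its pin

## Robot

A 6-joint arm with a two-finger parallel gripper is mounted at the origin on the work surface. World frame = base frame: x ahead of the robot, y to its left, z up, the work surface at z = 0. Lengths are in m, angles in rad, forces in N, time in s.
With the tool pointing down it reaches from about 0.25 to 0.725 m from the base axis. Payload 4 kg.
Tool frame: the origin (TCP) lies midway between the tips of the shut fingers; the grasp point (between the pads) lies 19 mm behind it; z points along the fingers, y is the line along which they close (so a half turn about z gives the same grasp; the last joint's range is limited). The gripper opens to 85 mm and grips with 20 to 120 N. Pads are 22 mm wide; open, the fingers measure 114 mm over their backs; the gripper's body (76 mm by 85 mm) begins 54 mm behind the grasp point. The pads swing forward as they close: fully open they stand 13 mm farther back than shut.
Start: joints at [0, 0.241, 0.005, 1.335, 0, 1.571], TCP at [0.5, -0, 0.231] pointing down, gripper open.
Joint ranges: [-2.72, 2.72], [-1.05, 1.87], [-1.09, 1.28], [-1.99, 2.15], [-1.42, 1.44], [-3.14, 3.14]. Speed limits (rad/s): [2.79, 2.79, 3.14, 3.14, 3.14, 3.14].

## Interface

Orientations are given as a unit quaternion [x, y, z, w].
In Python, from workcell import monitor, vision, job gives the robot as it stands.
- The arm moves only by the tool move_arm, never from a script. Its argument "moves" is a list that holds one entry, the list of rows, each a list of 5 numbers: the shift along the world's x, y, z in m, then the turn about the world's z in degrees, then the opening in per cent of the stroke, from 0 (shut) to 100 (fully open). In form: [[[x, y, z, turn, gripper], ...]]. A call has 1 to 5 rows; each row is the pose to reach, as a shift and turn from the pose commanded when the call began; what a row does not reach only later rows make up. A row lasts 1/8 s, in which the tool goes at most 62.5 mm and 10.7 degrees, less where a joint would pass 70% of its speed; a pose out of reach is approached as far as the arm can. A call with a gripper value outside its range is refused whole. The fingers move at their own pace and stop on an object; the grip force is fixed at half the most. Time passes only in rows, so rows that repeat a pose let the fingers close. It gives the time, the measured TCP pose, the force, the opening and the grip force at its end, in the units of the state.
- monitor.get_obs(): the state, without advancing time (a new reading comes with each control period).
- vision.camera(name): name is "scene" or "side" or "wrist"; returns a dict with "color" (480x640x3 uint8, red, green, blue), "camera_matrix" (3x3 intrinsics, pixels), "eye" and "attitude" of the camera in the world; the wrist camera has in their place "hand_eye" (4x4, takes a point from camera to tool coordinates, whose origin is the TCP and whose axes are the flange's). Camera axes: x right, y up, looking along -z (the intrinsics and any distortion apply to the point x, -y, -z); pixel columns grow to the right and rows downward; lengths in m; the calibration is good to about 2 mm. The wrist camera is an equidistant fisheye: a pixel r from the principal point sees the ray r / f radians off the axis. A picture is of the moment at which its call begins: read the wrist's pose just before it. There is no depth.
- job.job_done(): hands the job in; it is judged then, once.
The state is a dict: "clock": time; "joint_pos": joint angles; "joint_vel": joint speeds; "tau": joint torques, N m; "eef_pos": TCP position; "tool_rot": TCP orientation; "ft_force": force on the tool from outside, world axes, zero at the start; "ft_torque": the same for the moment, N m; "grip_width": finger opening in m; "grasp_force": force on a finger pad.
Only numpy, scipy, OpenCV 4.12 (cv2) and the standard library are available. Lean on these libraries where they do the work, as an engineer would, in place of code of your own. Each camera call takes 0.05 s, during which the arm holds its last target. There are 200 camera calls.

## Task

The relief on the tilting carving stand has been left tipped up. Swing its board down until it is level on its rest, then take the lock pin (the plain steel one with the round upright knob) from the wooden rack and drop it through the hole on top of the stand, fully home, so that the board is locked level; let go of it.

Things in the scene. Friction and masses are not known exactly. Their poses are not given: they have to be found in the camera images.
- cradle (a joint): tilt of the plywood board (240 x 156 x 14 mm, wooden relief on it) about the stand's level trunnion axis, rad: 0 = level, against a hard stop; larger = the edge near the robot tipped up, 0.75 at most. The axis is 115 mm above the table, at mid-thickness of the board. The joint is stiff and stays where it is left; 5 to 9 N straight down on the near lip swings it down.
- lip (a point): point on the top face of the board's bare near lip, midway along that edge; moves with the board. 105 mm from the trunnion axis along the board, 15 mm in from the near edge; the relief (22 mm high) begins 65 mm further in. x along the board to its far edge, y along the axis to the left, z out of its face. Level, it is 122 mm above the table.
- lock_pin: steel pin, 85 mm, upright in a socket of a dark wood rack (70 x 230 x 50 mm high, 3 sockets in a roughly left-right row, 75 mm apart). Origin at its tip, z up: shank 12 mm diameter to 38 mm, collar 28 mm diameter to 43 mm (rests on the rack's top), round knob 24 mm diameter to 85 mm, to grip. Beside it, any order: a bench dog (flat square steel head) and a palm gouge (wooden bulb handle): not these.
- pin_hole (a point): centre of the mouth of a 16 mm hole, straight down in the steel plate (50 x 44 x 10 mm) jutting left from the top of the grey stand's left upright, 173 mm above the table. Below it the board's index disc has a 17 mm slot that lies under the hole only when level; tipped, it blocks the pin. z up, y along the trunnion axis. Pin fully home: collar on the plate, tip 38 mm below this point.
Not all that is in view belongs to the job. What is shaped like the lock_pin but orange is not meant.

How it is judged:
By the outcome, as a careful person would: the job done as asked, in the order asked, and still so for the second after the job is handed in, with the robot touching nothing.
It also fails if it takes over 51 s, if anything falls off the work surface, if the arm or the gripper's body presses on something with over 40 N, if the wrist force passes 120 N, or if a joint passes its speed limit or range.

## Working session

There is one attempt and no reset: what is moved stays moved. The work goes in short steps, Python scripts to look and compute and a tool call to move; the robot and the scene stay as the last step left them, time stands still between calls to the robot, and variables do not carry over. Pictures are saved under pics/ and viewed, at most 10 in all, crops included, and the job is handed in when it is done.

Besides the shell and the picture viewer there is one more tool, called after ">>>" as name([rows], argument=value, ...), one row to a line, values as JSON. move_arm: Moves the arm, as the interface text tells. Its arguments: {"type":"object","properties":{"moves":{"type":"array","items":{"type":"array","items":{"type":"array","items":{"type":"number"}}}}},"required":["moves"]}

```bash
mkdir -p pics; cat > h.py <<'E'
import numpy as np, cv2
from workcell import monitor, vision, job
from scipy.spatial.transform import Rotation as R
def snap(name,fn=None):
    o=monitor.get_obs(); c=vision.camera(name)
    if fn: cv2.imwrite('pics/'+fn,c['color'][:,:,::-1])
    c['obs']=o; return c
def ray(c,u,v):
    K=np.array(c['camera_matrix']); x=(u-K[0,2])/K[0,0]; y=(v-K[1,2])/K[1,1]
    if 'hand_eye' in c:
        r=np.hypot(x,y); d=np.array([x/r*np.sin(r),-y/r*np.sin(r),-np.cos(r)]) if r>1e-9 else np.array([0,0,-1.])
        H=np.array(c['hand_eye']); T=R.from_quat(c['obs']['tool_rot']).as_matrix()
        return T@H[:3,3]+np.array(c['obs']['eef_pos']), T@H[:3,:3]@d
    d=np.array([x,-y,-1.]); A=np.array(c['attitude'])
    A=R.from_quat(A).as_matrix() if A.size==4 else A[:3,:3]
    return np.array(c['eye']), A@(d/np.linalg.norm(d))
def onz(c,u,v,z):
    p,d=ray(c,u,v); return p+d*(z-p[2])/d[2]
def tri(rs):
    A=0;b=0
    for p,d in rs:
        M=np.eye(3)-np.outer(d,d); A=A+M; b=b+M@p
    x=np.linalg.solve(A,b); return x,[np.linalg.norm((np.eye(3)-np.outer(d,d))@(x-p)) for p,d in rs]
E
python3 - <<'E'
from h import *
for n in ['scene','side','wrist']:
    c=snap(n,n+'0.png'); print(n,{k:np.round(np.array(v),3).tolist() for k,v in c.items() if k not in('color','obs')})
print(monitor.get_obs())
E
```

```text
scene {'camera_matrix': [[474.407, 0.0, 325.084], [0.0, 474.407, 234.231], [0.0, 0.0, 1.0]], 'eye': [0.966, 0.678, 0.67], 'attitude': [0.145, 0.455, 0.844, 0.244]}
side {'camera_matrix': [[512.911, 0.0, 314.598], [0.0, 512.911, 239.199], [0.0, 0.0, 1.0]], 'eye': [0.168, -0.8, 0.64], 'attitude': [0.473, -0.105, -0.188, 0.854]}
wrist {'camera_matrix': [[371.648, 0.0, 318.899], [0.0, 371.648, 239.459], [0.0, 0.0, 1.0]], 'hand_eye': [[0.001, 0.959, 0.284, 0.072], [1.0, -0.001, 0.0, -0.001], [0.0, 0.284, -0.959, -0.142], [0.0, 0.0, 0.0, 1.0]]}
{'clock': 0.15, 'joint_pos': array([-9.60368038e-06,  2.41257341e-01,  4.05953570e-03,  1.33516606e+00,
        3.37313473e-06,  1.57078545e+00]), 'joint_vel': array([ 0.00012177, -0.00083234,  0.0022688 , -0.00070557,  0.00045433,
        0.00091357]), 'tau': array([-1.62746033e-03, -3.72633219e+01,  2.52638429e+01,  1.23480460e-02,
       -1.30651040e-05,  1.49362950e-05]), 'eef_pos': array([ 4.99546963e-01, -3.77374298e-06,  2.30618609e-01]), 'tool_rot': array([ 7.07106116e-01,  7.07107012e-01, -5.53011771e-04, -5.55408286e-04]), 'ft_force': array([0.3772156 , 0.66581969, 0.74785892]), 'ft_torque': array([-0.01685934,  0.00857797,  0.07585079]), 'grasp_force': 0.0, 'grip_width': 0.08529133652705655}
```

View pics/scene0.png

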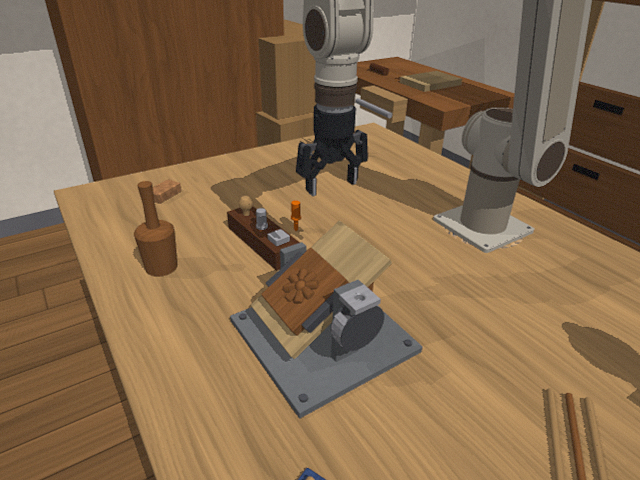

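View pics/side0.png

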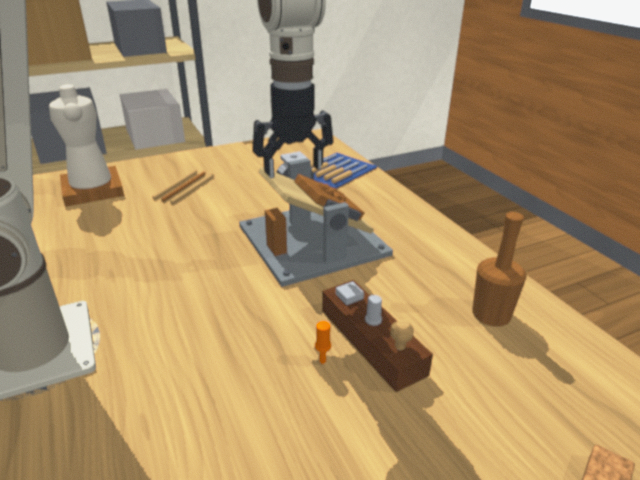

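View pics/wrist0.png

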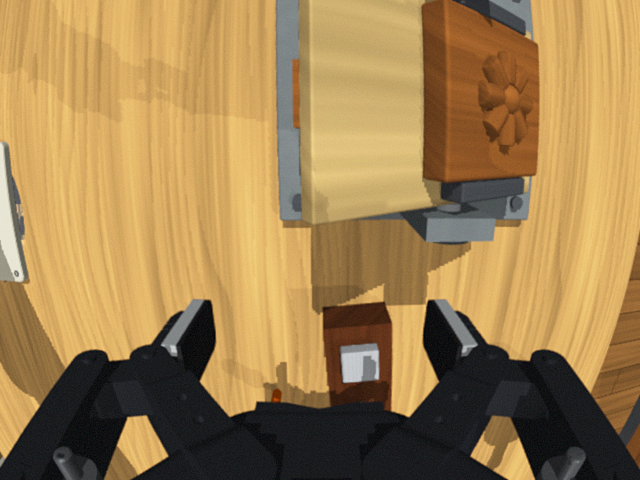

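The scene view shows the stand with its hole near (362,296), the lock pin's knob at (261,218) as the middle item in the rack, and the orange decoy at (296,213). In the side view the knob is at (374,308) and the plate top near (295,157). In the wrist view the board's near edge is at column 300 and the dog's head at (360,363).

```bash
python3 - <<'E'
from h import *
s=snap('scene');d=snap('side');w=snap('wrist')
P=lambda *a:print(*[np.round(x,4).tolist() if not isinstance(x,str) else x for x in a])
P('knob',*tri([ray(s,261,217),ray(d,374,309)]))
P('dog',*tri([ray(s,278,237),ray(d,349,292),ray(w,360,363)]))
P('hole',onz(s,362,296,.173),onz(d,295,157,.173))
P('base corners z.012',*[onz(w,u,v,.012) for u,v in[(281,220),(278,100),(276,0),(528,218)]])
P('board near corner',*tri([ray(w,303,222),ray(s,342,222)]))
P('near corner L scene',*[onz(s,390,263,z) for z in(.16,.18,.2,.22)])
P('near corner R wrist',*[onz(w,303,222,z) for z in(.16,.18,.2,.22)])
b=s['color'][265:345,310:400]; e=d['color'][140:220,250:340]
cv2.imwrite('pics/c1.png',np.hstack([cv2.resize(i[:,:,::-1],None,fx=4.4,fy=4.4,interpolation=2) for i in(b,e)]))
E
```

```text
knob [0.5462, -0.2295, 0.0761] [0.0005, 0.0005]
dog [0.5409, -0.1523, 0.0597] [0.001, 0.0012, 0.0001]
hole [0.5868, 0.2238, 0.173] [0.5923, 0.2178, 0.173]
base corners z.012 [0.4609, -0.0145, 0.012] [0.4597, 0.1042, 0.012] [0.4571, 0.2076, 0.012] [0.732, -0.0096, 0.012]
board near corner [0.4898, 0.0248, 0.178] [0.0009, 0.0009]
near corner L scene [0.478, 0.1644, 0.16] [0.4971, 0.1846, 0.18] [0.5163, 0.2047, 0.2] [0.5354, 0.2249, 0.22]
near corner R wrist [0.4897, 0.0198, 0.16] [0.4906, 0.0247, 0.18] [0.4915, 0.0296, 0.2] [0.4924, 0.0345, 0.22]
```

View pics/c1.png

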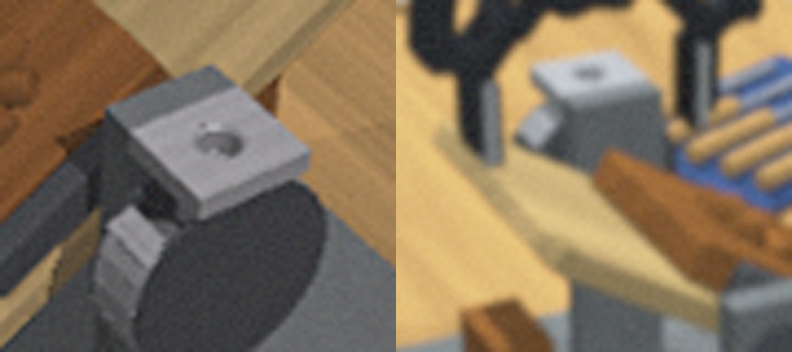

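The hole is at crop (220,140) in the scene view and crop (590,72) in the side view, so it sits at about (0.590, 0.221). The lip centre is near (0.50, 0.105, 0.18), with the tilt about 0.58. Next I shut the fingers and move over the lip.

>>> move_arm([
  [[-0.002, 0.05, 0, 0, 0], [-0.005, 0.105, 0, 0, 0], [-0.005, 0.105, 0, 0, 0], [-0.005, 0.105, -0.02, 0, 0], [-0.005, 0.105, -0.035, 0, 0]],
])

```text
clock: 0.92
eef_pos: [0.4948, 0.1044, 0.1955]
tool_rot: [0.707, 0.707, -0.0, -0.0]
ft_force: [0.6, -0.0, -0.2]
grip_width: -0.0002
grasp_force: 0.0
```

>>> move_arm([
  [[0, 0, -0.012, 0, 0], [0, 0, -0.024, 0, 0], [0, 0, -0.036, 0, 0], [0, 0, -0.048, 0, 0], [0, 0, -0.055, 0, 0]],
])

```text
clock: 1.55
eef_pos: [0.4868, 0.104, 0.1387]
tool_rot: [0.707, 0.707, -0.006, -0.005]
ft_force: [-2.1, -0.2, 5.6]
grip_width: 0.0002
grasp_force: 2.7
```

>>> move_arm([
  [[0.002, 0, -0.005, 0, 0], [0.002, 0, -0.01, 0, 0], [0.002, 0, -0.014, 0, 0], [0.002, 0, -0.018, 0, 0], [0.002, 0, -0.018, 0, 0]],
])

```text
clock: 2.17
eef_pos: [0.4967, 0.1045, 0.1232]
tool_rot: [0.707, 0.707, -0.0, -0.0]
ft_force: [-0.6, -0.3, 0.5]
grip_width: 0.0002
grasp_force: 0.0
```

>>> move_arm([
  [[0, 0, -0.002, 0, 0], [0, 0, -0.003, 0, 0], [0, 0, -0.004, 0, 0], [0, 0, -0.004, 0, 0]],
])

```text
clock: 2.68
eef_pos: [0.497, 0.1045, 0.122]
tool_rot: [0.707, 0.707, 0.001, 0.001]
ft_force: [-6.7, -1.9, 17.8]
grip_width: -0.0001
grasp_force: 9.3
```

Contact at z = 0.122 with 18 N means the board is on its stop. I lift and look at the hole and the board.

>>> move_arm([
  [[0, 0, 0.03, 0, 0], [0, 0, 0.09, 0, 60], [0.04, 0, 0.14, 0, 60], [0.08, 0, 0.14, 0, 60], [0.08, 0, 0.14, 0, 60]],
])

```text
clock: 3.3
eef_pos: [0.5796, 0.1046, 0.2583]
tool_rot: [0.708, 0.707, 0.0, 0.0]
ft_force: [-0.5, 0.3, -0.1]
grip_width: 0.0512
grasp_force: 0.0
```

```bash
python3 - <<'E'
from h import *
s=snap('scene');d=snap('side');w=snap('wrist','w1.png')
print(w['obs']['eef_pos'])
print('orange',tri([ray(s,296,205),ray(d,323,327)]))
print(monitor.get_obs()['clock'])
E
```

```text
[0.57670882 0.10460748 0.25804549]
orange (array([ 0.44600246, -0.23526944,  0.07793335]), [np.float64(0.0005267838986230443), np.float64(0.000526783898623165)])
3.45
```

View pics/w1.png

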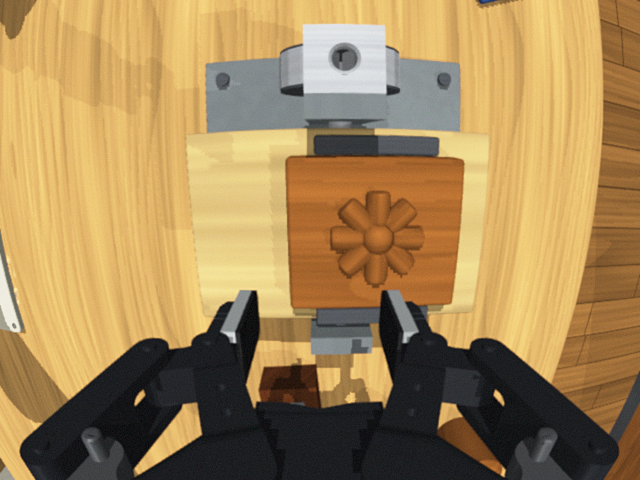

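The board now looks level in the wrist view, with the hole at (344,58) open and its slot beneath. Next I go above the pin.

>>> move_arm([
  [[-0.005, -0.06, 0, 0, 60], [-0.01, -0.12, 0, 0, 60], [-0.016, -0.18, 0, 0, 60], [-0.023, -0.24, 0, 0, 60], [-0.031, -0.3, 0, 0, 60]],
])

```text
clock: 4.08
eef_pos: [0.5445, -0.1962, 0.2595]
tool_rot: [0.707, 0.707, -0.0, -0.0]
ft_force: [0.4, 0.4, -0.4]
grip_width: 0.051
grasp_force: 0.0
```

>>> move_arm([
  [[0, -0.034, 0, 0, 60], [0, -0.034, -0.04, 0, 60], [0, -0.034, -0.07, 0, 60], [0, -0.034, -0.08, 0, 60], [0, -0.034, -0.08, 0, 60]],
])

```text
clock: 4.7
eef_pos: [0.5454, -0.2285, 0.1793]
tool_rot: [0.707, 0.707, -0.0, -0.0]
ft_force: [0.6, 0.7, -0.2]
grip_width: 0.0511
grasp_force: 0.0
```

```bash
python3 - <<'E'
from h import *
w=snap('wrist','w2.png'); print(w['obs']['eef_pos'],w['obs']['tool_rot'])
E
```

```text
[ 0.54540162 -0.22848839  0.1793206 ] [ 7.06965094e-01  7.07248261e-01 -1.89275296e-04 -4.65360361e-04]
```

View pics/w2.png

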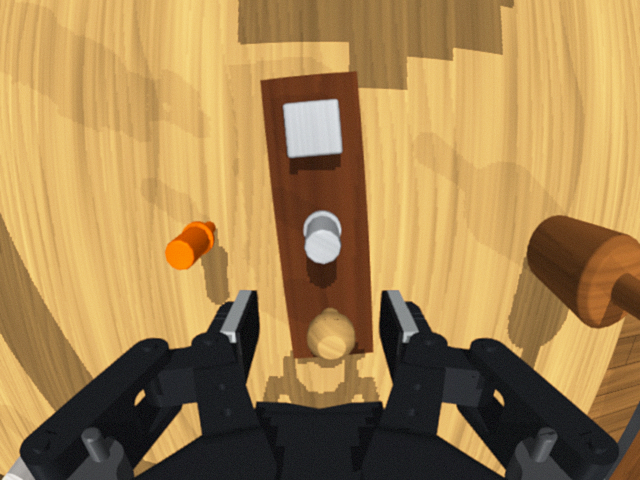

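The pin's knob top is at about (322,247), with the collar behind it at (321,228). The dog is at (313,128), the gouge at (331,333) and the decoy at (188,248).

```bash
python3 - <<'E'
from h import *
w=snap('wrist'); e=w['obs']['eef_pos']
for n,p in dict(top=onz(w,322,247,.097),collar=onz(w,322,230,.054),dog=onz(w,313,128,.06),gouge=onz(w,331,333,.09),rl=onz(w,262,80,.05),rl2=onz(w,294,357,.05)).items(): print(n,np.round(p,4),np.round(p-e,4))
h=w['color'];hsv=cv2.cvtColor(h,cv2.COLOR_RGB2HSV)
m=((hsv[...,1]<60)&(hsv[...,2]>110)).astype(np.uint8); m[:, :270]=0;m[:,370:]=0
n,_,st,ce=cv2.connectedComponentsWithStats(m)
print([(s.tolist(),c.round(1).tolist()) for s,c in zip(st,ce) if s[4]>60][1:])
E
```

```text
top [ 0.5477 -0.2285  0.097 ] [ 0.0015  0.0003 -0.0834]
collar [ 0.5481 -0.2289  0.054 ] [ 1.900e-03 -1.000e-04 -1.264e-01]
dog [ 0.5415 -0.1536  0.06  ] [-0.0047  0.0752 -0.1204]
gouge [ 0.5545 -0.296   0.09  ] [ 0.0083 -0.0672 -0.0904]
rl [ 0.5045 -0.1172  0.05  ] [-0.0417  0.1116 -0.1304]
rl2 [ 0.524  -0.3451  0.05  ] [-0.0222 -0.1163 -0.1304]
[([282, 99, 59, 58, 3024], [311.0, 127.3]), ([302, 210, 38, 53, 1661], [320.6, 235.6])]
```

>>> move_arm([
  [[0.002, 0, -0.04, 0, 60], [0.002, 0, -0.08, 0, 60], [0.002, 0, -0.105, 0, 60], [0.002, 0, -0.117, 0, 60], [0.002, 0, -0.117, 0, 60]],
])

```text
clock: 5.42
eef_pos: [0.5483, -0.229, 0.0627]
tool_rot: [0.707, 0.707, 0.0, 0.0]
ft_force: [-1.1, -0.2, -0.4]
grip_width: 0.0509
grasp_force: 0.0
```

>>> move_arm([
  [[0, 0, 0, 0, 20], [0, 0, 0, 0, 10], [0, 0, 0, 0, 10], [0, 0, 0, 0, 10], [0, 0, 0, 0, 10]],
])

```text
clock: 6.05
eef_pos: [0.549, -0.2295, 0.0642]
tool_rot: [0.707, 0.707, 0.001, 0.001]
ft_force: [-1.7, 0.3, 5.8]
grip_width: 0.0228
grasp_force: 58.6
```

>>> move_arm([
  [[0, 0, 0.02, 0, 10], [0, 0, 0.045, 0, 10], [0, 0, 0.09, 0, 10], [0, 0, 0.15, 0, 10], [0, 0, 0.2, 0, 10]],
])

```text
clock: 6.68
eef_pos: [0.5481, -0.229, 0.2648]
tool_rot: [0.707, 0.707, 0.0, 0.001]
ft_force: [0.5, -0.5, -1.0]
grip_width: 0.0224
grasp_force: 58.9
```

>>> move_arm([
  [[0.005, 0.06, 0, 0, 10], [0.01, 0.12, 0, 0, 10], [0.015, 0.18, 0, 0, 10], [0.02, 0.24, 0, 0, 10], [0.025, 0.3, 0, 0, 10]],
])

```text
clock: 7.3
eef_pos: [0.5729, 0.0729, 0.2625]
tool_rot: [0.707, 0.707, 0.0, 0.0]
ft_force: [1.4, -0.2, -1.4]
grip_width: 0.0223
grasp_force: 59.1
```

>>> move_arm([
  [[0.005, 0.05, 0, 0, 10], [0.01, 0.1, 0, 0, 10], [0.016, 0.135, 0, 0, 10], [0.016, 0.135, 0, 0, 10], [0.016, 0.135, 0, 0, 10]],
])

```text
clock: 7.92
eef_pos: [0.5888, 0.2057, 0.262]
tool_rot: [0.707, 0.707, -0.0, 0.0]
ft_force: [-0.6, -0.5, -1.4]
grip_width: 0.0224
grasp_force: 59.1
```

```bash
python3 - <<'E'
from h import *
w=snap('wrist','w3.png'); s=snap('scene'); d=snap('side'); o=w['obs'];print(o['eef_pos'],o['tool_rot'],o['grip_width'],o['clock'])
f=lambda i:cv2.resize(i[:,:,::-1],None,fx=2,fy=2)
cv2.imwrite('pics/c3.png',np.hstack([f(s['color'][100:340,260:460]),f(d['color'][30:270,200:400])]))
E
```

```text
[0.58877077 0.20569914 0.26203356] [ 7.07049879e-01  7.07163534e-01 -4.51130936e-04  8.70600071e-06] 0.022432694782207163 7.925
```

View pics/w3.png

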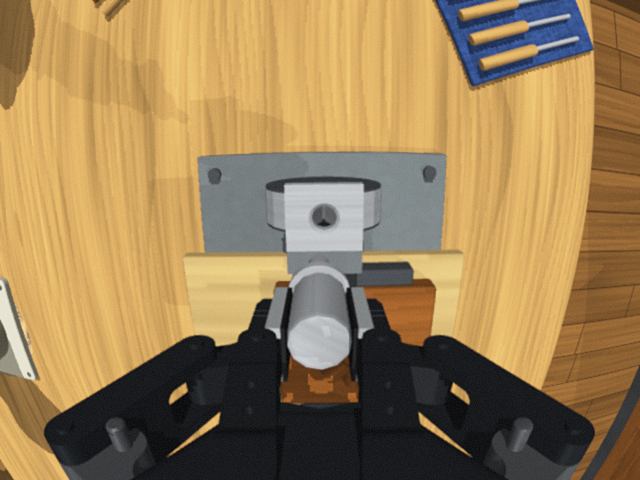

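View pics/c3.png

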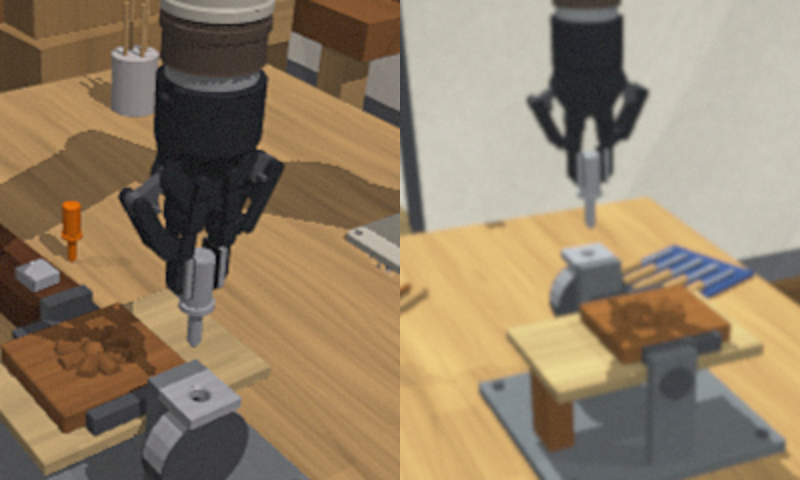

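The pin is held upright, the board is level on its rest, and the hole is at (324,215) in the wrist view. In the scene view the tip is at (357.5,272) and the hole at (360,297.5). In the side view they are at (295,143) and (295,156.5).

```bash
python3 - <<'E'
from h import *
w=snap('wrist');s=snap('scene');d=snap('side');e=w['obs']['eef_pos']
P=lambda n,x:print(n,np.round(x,4))
# hole centroid by dark mask in wrist and scene
for n,c,(u,v) in(('w',w,(324,215)),('s',s,(360,297))):
    g=cv2.cvtColor(c['color'],cv2.COLOR_RGB2GRAY)[v-13:v+13,u-13:u+13]; m=(g<120).astype(np.uint8)
    k,_,st,ce=cv2.connectedComponentsWithStats(m)
    q=[(st[i].tolist(),(ce[i]+[u-13,v-13]).round(1).tolist()) for i in range(1,k) if st[i,4]>8];print(n,q)
P('hole w',onz(w,324,215.5,.173));P('hole s',onz(s,360,297.5,.173));P('hole d',onz(d,295,156.5,.173))
P('tip tri',tri([ray(s,357.5,271.5),ray(d,295,142.5)])[0])
P('hole tri',tri([ray(s,360,297.5),ray(d,295,156.5)])[0])
P('knobtop w',onz(w,319,343,.295));P('eef',e)
E
```

```text
w [([1, 1, 24, 23, 422], [323.2, 214.5])]
s [([0, 0, 16, 7, 62], [352.2, 285.9]), ([8, 11, 10, 6, 45], [360.0, 297.6]), ([0, 19, 7, 7, 28], [349.0, 307.0]), ([20, 20, 6, 6, 19], [370.1, 307.1]), ([12, 22, 8, 4, 10], [362.8, 307.9])]
hole w [0.5917 0.2242 0.173 ]
hole s [0.5918 0.2251 0.173 ]
hole d [0.5934 0.2205 0.173 ]
tip tri [0.5882 0.2081 0.2126]
hole tri [0.593  0.2239 0.1722]
knobtop w [0.5885 0.2071 0.295 ]
eef [0.589  0.2047 0.2626]
```

>>> move_arm([
  [[0.004, 0.016, 0, 0, 10], [0.004, 0.016, -0.015, 0, 10], [0.004, 0.016, -0.03, 0, 10], [0.004, 0.016, -0.03, 0, 10], [0.004, 0.016, -0.03, 0, 10]],
])

```text
clock: 8.85
eef_pos: [0.5931, 0.2222, 0.2325]
tool_rot: [0.707, 0.707, 0.0, 0.0]
ft_force: [-0.7, -0.9, 0.4]
grip_width: 0.0226
grasp_force: 59.1
```

```bash
python3 - <<'E'
from h import *
w=snap('wrist'); s=snap('scene'); d=snap('side'); print(w['obs']['eef_pos'],w['obs']['ft_force'])
f=lambda i:cv2.resize(i[:,:,::-1],None,fx=6.6,fy=6.6,interpolation=2)
cv2.imwrite('pics/c4.png',np.hstack([f(s['color'][240:320,330:390]),f(d['color'][110:190,265:325])]))
E
```

```text
[0.59309234 0.22216267 0.23249776] [-0.70658629 -0.86678921  0.39075765]
```

View pics/c4.png

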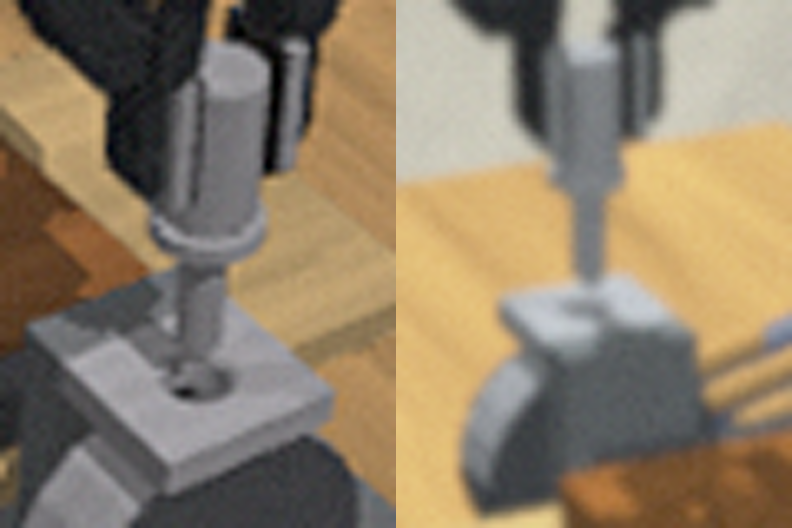

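Scene crop: tip end about (199.5,352), hole about (198,381). Side crop: tip about (194,280), hole about (190..198,306).

```bash
python3 - <<'E'
from h import *
s=snap('scene');d=snap('side')
S=lambda a,b:(330+(a+.5)/6.6-.5,240+(b+.5)/6.6-.5); D=lambda a,b:(265+(a+.5)/6.6-.5,110+(b+.5)/6.6-.5)
t,e1=tri([ray(s,*S(199.5,352)),ray(d,*D(194,280))]);print('tip tri',t.round(4),np.round(e1,4))
for z in(.1785,.1805):print('tip s/d',z,onz(s,*S(199.5,352),z).round(4),onz(d,*D(194,280),z).round(4))
for a in(190,194,198):print('hole d',onz(d,*D(a,306),.173).round(4))
print('hole s',onz(s,*S(198,381),.173).round(4))
E
```

```text
tip tri [0.5927 0.2247 0.1826] [0.0001 0.0001]
tip s/d 0.1785 [0.5895 0.2209 0.1785] [0.5967 0.2339 0.1785]
tip s/d 0.1805 [0.591  0.2227 0.1805] [0.5948 0.2294 0.1805]
hole d [0.5913 0.2251 0.173 ]
hole d [0.5926 0.2246 0.173 ]
hole d [0.5938 0.224  0.173 ]
hole s [0.5921 0.2244 0.173 ]
```

The tip is over the hole to within about 1 mm. I lower it gently.

>>> move_arm([
  [[0, 0, -0.005, 0, 10], [0, 0, -0.009, 0, 10], [0, 0, -0.012, 0, 10], [0, 0, -0.015, 0, 10], [0, 0, -0.015, 0, 10]],
])

```text
clock: 9.72
eef_pos: [0.5928, 0.2219, 0.2169]
tool_rot: [0.707, 0.707, -0.0, -0.0]
ft_force: [-0.5, -0.8, -1.1]
grip_width: 0.0225
grasp_force: 59.1
```

>>> move_arm([
  [[0, 0, -0.006, 0, 10], [0, 0, -0.012, 0, 10], [0, 0, -0.018, 0, 10], [0, 0, -0.024, 0, 10], [0, 0, -0.027, 0, 10]],
])

```text
clock: 10.35
eef_pos: [0.5928, 0.2219, 0.1896]
tool_rot: [0.707, 0.707, -0.0, -0.0]
ft_force: [-0.2, -0.6, -1.6]
grip_width: 0.023
grasp_force: 59.1
```

>>> move_arm([
  [[0, 0, -0.002, 0, 10], [0, 0, -0.003, 0, 10], [0, 0, -0.004, 0, 10], [0, 0, -0.005, 0, 10], [0, 0, -0.005, 0, 10]],
])

```text
clock: 10.98
eef_pos: [0.5926, 0.2221, 0.1872]
tool_rot: [0.707, 0.707, 0.001, -0.0]
ft_force: [-5.1, -0.9, 8.3]
grip_width: 0.0224
grasp_force: 60.1
```

The collar has seated at z = 0.187, as predicted. I release slowly and retreat straight up.

>>> move_arm([
  [[0, 0, 0.002, 0, 40], [0, 0, 0.003, 0, 60], [0, 0, 0.003, 0, 70], [0, 0, 0.003, 0, 70], [0, 0, 0.003, 0, 70]],
])

```text
clock: 11.6
eef_pos: [0.593, 0.222, 0.1881]
tool_rot: [0.707, 0.707, -0.0, -0.0]
ft_force: [-0.3, -0.1, 0.6]
grip_width: 0.0597
grasp_force: 0.0
```

>>> move_arm([
  [[0, 0, 0.03, 0, 70], [0, 0, 0.08, 0, 70], [0, -0.03, 0.13, 0, 70], [0, -0.09, 0.15, 0, 70], [0, -0.15, 0.15, 0, 70]],
])

```text
clock: 12.22
eef_pos: [0.594, 0.0712, 0.3409]
tool_rot: [0.706, 0.708, 0.002, 0.002]
ft_force: [0.4, 0.2, 0.2]
grip_width: 0.0598
grasp_force: 0.0
```

>>> move_arm([
  [[0, 0, 0, 0, 70], [0, 0, 0, 0, 70]],
])

```text
clock: 12.48
eef_pos: [0.593, 0.0719, 0.3382]
tool_rot: [0.707, 0.707, 0.0, -0.0]
ft_force: [-1.3, 0.4, -0.1]
grip_width: 0.0597
grasp_force: 0.0
```

```bash
python3 - <<'E'
from h import *
s=snap('scene'); d=snap('side'); print(s['obs']['clock'],s['obs']['ft_force'])
f=lambda i:cv2.resize(i[:,:,::-1],(400,480),interpolation=2)
cv2.imwrite('pics/c5.png',np.hstack([f(s['color'][220:380,270:403]),f(d['color'][110:270,245:378])]))
E
```

```text
12.475 [-1.34202697  0.39414151 -0.05195319]
```

View pics/c5.png

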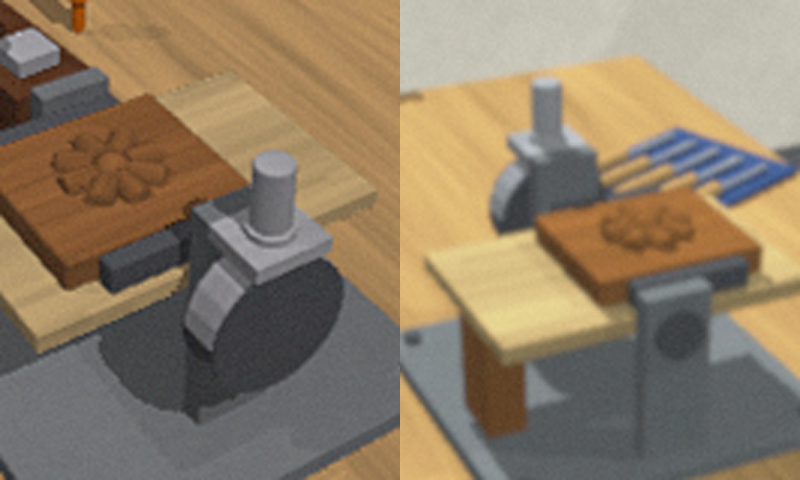

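The collar sits flat on the plate at (272,232) in the left half, the pin is upright, and the board is level on its rest at (490,370) in the right half.

```bash
python3 -c "
from workcell import job; print(job.job_done())"
```

```text
the job is handed in; nothing more can be done
None
```

The board is down level on its rest, the lock pin is fully home in the hole and released, and the job was handed in at about 12.5 s on the robot's clock.

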